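# Release a lamp ballast from its test nest

### The arm

A 7-joint arm with a two-finger parallel gripper is mounted at the origin on the work surface. World frame = base frame: x ahead of the robot, y to its left, z up, the work surface at z = 0. Lengths are in m, angles in degrees, forces in N, time in s.
With the tool pointing down it reaches from about 0.425 to 0.875 m from the base axis. Payload 4.7 kg.
Tool frame: the origin (TCP) lies midway between the tips of the shut fingers; the grasp point (between the pads) lies env.grip_point_offset behind it (env.grip_point_offset is the distance from the TCP to the grasp point, in m); z points along the fingers, y is the line along which they close (so a half turn about z gives the same grasp; the last joint's range is limited). The gripper opens to 87 mm and grips with 3 to 60 N. Pads are 19 mm wide; open, the fingers measure 117 mm over their backs; the gripper's body (75 mm by 190 mm) begins 51 mm behind the grasp point.
Start: joints at [-62.733, 18.392, -4.016, 83.108, 1.295, 78.541, -3.26], TCP at [0.29, 0.582, 0.223] pointing down, gripper open.
Joint ranges: [-163.93, 163.93], [-17.29, 119.83], [-79.2, 71.16], [3.27, 140.29], [-89.18, 269.18], [5.43, 117.66], [-154.24, 154.24]. Speed limits (degrees/s): [147.25, 147.25, 180, 180, 180, 180, 180].

### API

Orientations are given as [roll, pitch, yaw] about the fixed x, y, z axes, in that order (R = Rz(yaw) Ry(pitch) Rx(roll)).
In Python, from cell import env gives the robot as it stands.
- The arm moves only by the shell command python3 -m creep 'ROWS' [FORCE]. ROWS is a JSON object of lists of equal length, an entry for each row: "translation": the shift along the tool's x, y, z in units of 0.08 m (1.0 is 0.08 m), a list of three; "turn": the turn, a rotation vector about the tool's x, y, z in units of 180 degrees (1.0 is 180 degrees), a list of three; "grip": the opening, from 0 (shut) to 1 (fully open). In form: {"translation": [[x, y, z], ...], "turn": [[ax, ay, az], ...], "grip": [grip, ...]}. A call has 1 to 5 rows; each row shifts and turns the commanded pose from where the row before left it, along the tool's axes as they then stand; what a row does not reach is not made up. A row lasts 1/8 s, in which the tool goes at most 62.5 mm and 10.7 degrees, less where a joint would pass 70% of its speed; a pose out of reach is approached as far as the arm can. A call with a number of a shift or a turn outside -1 to 1 is refused whole. A call with a gripper value outside its range is refused whole. The fingers move at their own pace and stop on an object; FORCE is the grip in N (left out, the last holds). Time passes only in rows, so rows that do not move let the fingers close. It gives the time, the measured TCP pose, the force, the opening and the grip force at its end, in the units of the state.
- env.get_obs(): the state, without advancing time (a new reading comes with each control period).
- env.read_camera(name): name is "scene" or "top"; returns a dict with "frame" (420x560x3 uint8, red, green, blue), "z_map" (420x560 float32, m along the optical axis (not along the pixel's ray), 0 where there is no reading), "K" (3x3 intrinsics, pixels), "D" ([k1, k2, p1, p2, k3] as OpenCV has them; the pictures are not rectified), "rvec" (rotation vector, rad) and "tvec" (3), from world to camera coordinates, as OpenCV has them. Camera axes: x right, y down, z forward; pixel columns grow to the right and rows downward; lengths in m; the calibration is good to about 2 mm. A picture is of the moment at which its call begins.
- env.sign_off(): hands the job in; it is judged then, once.
The state is a dict: "time_s": time; "qpos": joint angles; "joint_velocities": joint speeds; "effort": joint torques, N m; "tool_pos": TCP position; "tool_rot": TCP orientation; "force": force on the tool from outside, world axes, zero at the start; "wrist_torque": the same for the moment, N m; "grip_width": finger opening in m; "grasp_force": force on a finger pad.
Only numpy, scipy, OpenCV 4.12 (cv2) and the standard library are available. Lean on these libraries where they do the work, as an engineer would, in place of code of your own. Each camera call takes 0.05 s, during which the arm holds its last target. There are 200 camera calls.

### The job

The ballast module in the test nest has finished its test: first flip the toggle clamp's handle over centre until the clamp is fully open, then pull the spacer out of the gap between the module and the nest's tall wall and put it in the open parts tray, leaving the module seated in the nest meanwhile. Then lift the module out and set it down flat and right way up in the middle of the finned cooling plate, never tipping it over. Leave the clamp open and do not disturb the screwdriver, capacitor and choke lying about.

Things in the scene. Friction and masses are not known exactly. Their poses are not given: they have to be found in the camera images.
- nest: Test nest, fixed to the bench (place and yaw vary): aluminium base plate 110 (x) by 10 mm thick, reaching from y = -160 to +85 mm. Origin: at bench height under the middle of the module's seat; the module sits on the base top (z = 10 mm). Low stops beside the module: at y = -45.5 mm up to z = 28 mm; on its x sides blocks at |x| = 32 to 41 mm, |y| < 13 mm, up to z = 20 mm.
- gap_mouth (a point): Middle of the gap's mouth, z = 50 mm, fixed on the nest. The vertical gap, 12 mm wide (nest y = 45 to 57 mm) and 64 mm long in x, lies between the module's +y face and the nest's tall steel wall (80 mm long, 12 mm thick, up to z = 50 mm, level with the module's top). A spring plunger in the wall presses the spacer against the module with about 1.5 N.
- clamp_hinge (a point): Middle of the clamp's hinge line, fixed on the nest at its x = 0, y = -90 mm, z = 58 mm; the line is parallel to the nest's x. The steel bracket round it is 28 mm wide in x, up to z = 68 mm, at nest y = -110 to -80 mm.
- clamp (a joint): Toggle clamp, one rigid piece: 0 = closed (handle upright, arm level along nest +y, reaching 72 mm past the hinge, 14 mm wide, top at z = 73 mm, pad on the module), 1.66 rad = fully open: handle turned away from the module to nest -y and down level, arm up. Balanced near 0.64 rad: let go below 0.45 it falls shut, past 0.8 it falls fully open and stays. Pushing the handle 75 mm from the hinge takes about 1.5 N.
- handle_end (a point): Middle of the free end of the clamp's handle, 102 mm from the hinge line. The handle is a round black rubber grip 18 mm in diameter over its outer 62 mm, on a steel bar 10 by 8 mm. Moves with the clamp; closed it stands 160 mm above the bench.
- spacer: Plain aluminium spacer plate, 36 (x) by 10 (y) by 60 mm (z) tall, about 60 g, standing in the gap on the nest's base (its length along the gap, within 10 mm of the gap's middle). Its top 20 mm stand out above the module's top and the wall; only that can be gripped, across its 10 mm thickness. Origin: centre of its underside.
- spacer_top (a point): Centre of the spacer's top edge, 60 mm from its origin along its z.
- module: Ballast module, black block 60 (x) by 90 (y) by 40 mm high, about 0.55 kg; two grey connector stubs on its -y face (14 mm out, 19 to 33 mm above its underside), four thin ears at its foot (3 mm thick, 10 mm beyond the x faces near the corners). Origin: centre of its underside. Can be gripped across its 60 mm width above the nest's side blocks. Seated, its axes are parallel to the nest's.
- plate: Cooling plate: bare aluminium slab with finned sides, 110 (x) by 140 (y) by 15 mm high, fixed. Origin: centre of its underside at bench level; its flat top is at z = 15 mm. It and the tray may change places.
- tray: Open parts tray of grey plastic, 110 (x) by 140 (y) by 30 mm high outside, walls and floor about 4 mm, empty, fixed. Origin: centre of its underside at bench level.
- screwdriver_grip (a point): Screwdriver lying beyond the work, about 160 mm long; this is the middle of its handle. Leave alone.
- capacitor: Aluminium capacitor can standing beyond the work, 35 mm in diameter, 45 mm high. Origin: centre of its underside. Leave alone.
- choke: Small iron-cored choke, 42 by 48 by 40 mm high, standing beyond the work. Origin: centre of its underside. Leave alone.

How it is judged (in metres and radians):
On the way, in this order (a step that is already met when the one before it is completed fails the run):
1. the clamp is fully open with the spacer still in its gap and the module seated (value of joint clamp above 1.4 rad and z of each of spacer, module in the frame of nest below 0.02 m and horizontal distance between spacer and nest below 0.065 m and horizontal distance between module and nest below 0.014 m and angle between module's own z axis and vertical below 0.15 rad), for 0.2 s.
2. the spacer is in the tray and let go, the module still seated in the nest and the clamp open (value of joint clamp above 1.4 rad and x of spacer in the frame of tray between -0.056 and 0.056 m and y of spacer in the frame of tray between -0.071 and 0.071 m and x of spacer_top in the frame of tray between -0.065 and 0.065 m and y of spacer_top in the frame of tray between -0.08 and 0.08 m and z of spacer in the frame of tray below 0.042 m and z of spacer_top in the frame of tray below 0.072 m and contact force between spacer and the fingers below 0.1 N and horizontal distance between module and nest below 0.014 m and z of module in the frame of nest below 0.02 m and angle between module's own z axis and vertical below 0.15 rad), for 0.2 s.
3. the module stands flat in the middle of the cooling plate (horizontal distance between module and plate below 0.025 m and z of module in the frame of plate between 0.01 and 0.02 m and angle between module's own z axis and vertical below 0.08 rad), for 0.2 s.
At the end, for the whole second after the job is handed in: The clamp is open (joint above 1.4 rad); the spacer lies or stands inside the tray; the module stands upright (within 0.08 rad) on the cooling plate, its centre within 25 mm of the plate's centre; both are at rest and let go (all of step 3 and value of joint clamp above 1.4 rad and x of spacer in the frame of tray between -0.056 and 0.056 m and y of spacer in the frame of tray between -0.071 and 0.071 m and x of spacer_top in the frame of tray between -0.065 and 0.065 m and y of spacer_top in the frame of tray between -0.08 and 0.08 m and z of spacer in the frame of tray below 0.042 m and z of spacer_top in the frame of tray below 0.072 m and contact force between each of spacer, module and the fingers below 0.1 N and linear speed of each of module, spacer below 0.02 m/s); the robot touches nothing.
It fails at once if a bystander (screwdriver, capacitor, choke) is moved by more than 30 mm (distance of any of screwdriver_grip, capacitor, choke from where it was at the start of the episode above 0.03 m).
It fails at once if the module is tipped over (more than 0.7 rad) (angle between module's own z axis and vertical above 0.7 rad).
It also fails if it takes over 67 s, if anything falls off the work surface, if the arm or the gripper's body presses on something with over 40 N, if the wrist force passes 120 N, or if a joint passes its speed limit or range.

## Working session

There is one attempt and no reset: what is moved stays moved. The work goes in short steps, Python scripts to look and compute and a shell command to move; the robot and the scene stay as the last step left them, time stands still between calls to the robot, and variables do not carry over. Pictures are saved under pics/ and viewed, at most 10 in all, crops included, and the job is handed in when it is done.

```bash
mkdir -p pics; ls
python3 - <<'E'
from cell import env
import cv2, numpy as np
o=env.get_obs(); print({k:np.round(v,3).tolist() for k,v in o.items()}, env.grip_point_offset)
for n in ["scene","top"]:
    d=env.read_camera(n); cv2.imwrite(f"pics/{n}0.png",d["frame"][...,::-1]); np.savez(f"pics/{n}0.npz",**{k:v for k,v in d.items()})
    print(n,d["K"],d["D"],d["rvec"],d["tvec"])
E
```

```text
pics
{'time_s': 0.0, 'qpos': [-62.733, 18.438, -4.016, 83.177, 1.298, 78.54, -3.259], 'joint_velocities': [-0.039, 0.013, 0.005, -0.044, -0.047, 0.009, 0.0], 'effort': [-0.0, -49.13, -0.404, -31.252, -0.064, 0.044, 0.0], 'tool_pos': [0.289, 0.581, 0.221], 'tool_rot': [-179.89, 0.008, 153.545], 'force': [-1.265, 0.302, 1.036], 'wrist_torque': [-0.011, -0.015, 0.002], 'grasp_force': 0.0, 'grip_width': 0.087} 0.0187
scene [[407.51251494   0.         282.46542857]
 [  0.         407.51251494 209.77476525]
 [  0.           0.           1.        ]] [0.03825272 0.         0.         0.         0.        ] [ 0.68689938  2.47740296 -1.29589921] [ 0.50422127 -0.08941027  1.06329563]
top [[478.48256853   0.         274.54238946]
 [  0.         478.48256853 214.93819639]
 [  0.           0.           1.        ]] [-0.05878958  0.          0.          0.          0.        ] [ 2.16342535 -2.21443459  0.06742846] [0.03573798 0.61953954 1.11090623]
```

View pics/top0.png

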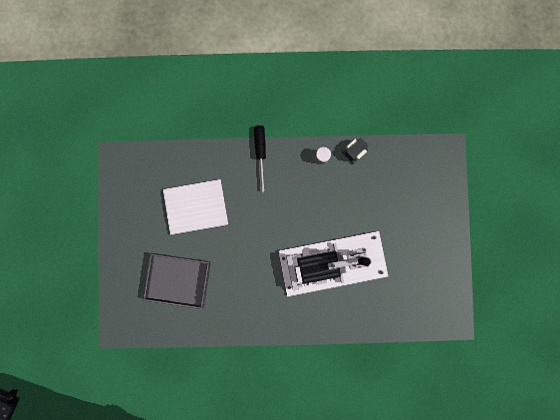

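View pics/scene0.png

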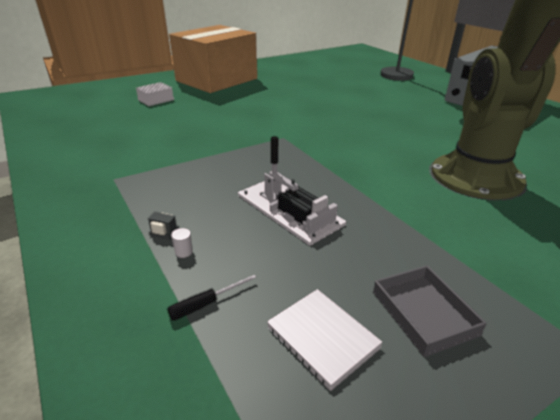

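The top view shows the nest centred near (333,264), with its tall wall at the left end and the clamp handle (black) at (364,262). The cooling plate is at (195,207), the tray at (177,279), and the bystanders lie along rows 125-190. Next I'll measure these.

```bash
cat > h.py <<'E'
import numpy as np, cv2
from cell import env
def grab(n,save=None):
    d=env.read_camera(n)
    if save: cv2.imwrite(f"pics/{save}.png",d["frame"][...,::-1])
    return d
def ray(d,uv):
    uv=np.asarray(uv,float).reshape(-1,1,2)
    p=cv2.undistortPoints(uv,d["K"],d["D"]).reshape(-1,2)
    R=cv2.Rodrigues(d["rvec"])[0]; c=-R.T@np.ravel(d["tvec"])
    return c,np.c_[p,np.ones(len(p))]@R
def onz(d,uv,z):
    c,r=ray(d,uv); return c+r*((z-c[2])/r[:,2])[:,None]
def cloud(d):
    h,w=d["z_map"].shape; u,v=np.meshgrid(np.arange(w),np.arange(h))
    c,r=ray(d,np.c_[u.ravel(),v.ravel()])
    return (c+r*d["z_map"].ravel()[:,None]).reshape(h,w,3)
def proj(d,P):
    return cv2.projectPoints(np.asarray(P,float).reshape(-1,1,3),d["rvec"],d["tvec"],d["K"],d["D"])[0].reshape(-1,2)
def rect(P):
    (c,(a,b),t)=cv2.minAreaRect((np.asarray(P)[:,:2]*1000).astype(np.float32)); return np.round(c,1),np.round((a,b),1),round(t,2)
E
python3 - <<'E'
from h import *
t=dict(np.load("pics/top0.npz")); s=dict(np.load("pics/scene0.npz"))
C=cloud(t); hsv=cv2.cvtColor(t["frame"],cv2.COLOR_RGB2HSV)
print("bench z",np.median(C[310:330,250:400,2]))
V=hsv[...,2]; S=hsv[...,1]
def blob(m,seed,z,name):
    n,l,st,_=cv2.connectedComponentsWithStats(m.astype(np.uint8))
    u,v=seed; k=np.bincount(l[v-4:v+5,u-4:u+5].ravel(),minlength=n); k[0]=0; k=k.argmax()
    q=(l==k).astype(np.uint8); c=max(cv2.findContours(q,0,2)[0],key=cv2.contourArea)
    P=onz(t,c.reshape(-1,2),z); print(name,st[k],rect(P),cv2.boxPoints(cv2.minAreaRect((P[:,:2]*1000).astype(np.float32))).round(0).tolist())
blob(V>170,(195,207),.015,"plate"); blob(V>170,(372,245),.010,"nestbase")
hz=C[...,2]; print("z plate",np.median(hz[195:220,180:210]),"tray floor",np.median(hz[270:290,165:190]))
m=(hz>.018)&(hz<.06); m[:, :130]=0;m[:,220:]=0;m[:245]=0;m[315:]=0
P=C[m]; print("tray",rect(P),P[:,2].max(),np.median(P[:,2]))
m=hz>.035; m[:,:270]=0;m[:,400:]=0;m[:225]=0;m[300:]=0
ys,xs=np.nonzero(m)
for zl in ((.035,.045),(.045,.055),(.055,.065),(.065,.08),(.08,.2)):
    q=m&(hz>zl[0])&(hz<zl[1]); print(zl,q.sum(),rect(C[q]) if q.sum()>3 else "")
a=cv2.resize(t["frame"][222:307,268:398],None,fx=6,fy=6,interpolation=cv2.INTER_CUBIC)
b=cv2.resize(s["frame"][125:245,230:355],None,fx=5,fy=5,interpolation=cv2.INTER_CUBIC)
cv2.imwrite("pics/ct.png",a[...,::-1]); cv2.imwrite("pics/cs.png",b[...,::-1])
E
```

```text
bench z -0.0008426768008394925
plate [ 163  179   65   55 2693] (array([645.1, 209.9]), array([110.7, 140.1]), 8.69) [[580.0, 271.0], [601.0, 132.0], [710.0, 149.0], [689.0, 288.0]]
nestbase [ 279  231  109   66 2513] (array([ 503.2, -114.7]), array([109.7, 244.4]), 9.78) [[428.0, -4.0], [470.0, -244.0], [578.0, -226.0], [536.0, 15.0]]
z plate 0.014335040547144628 tray floor 0.0032251648094437924
tray (array([471.4, 255.5]), array([139.5, 111.2]), 80.44) 0.035869510707637 0.027960563096068425
(0.035, 0.045) 119 (array([504.5, -94.4]), array([ 71.6, 173.8]), 9.76)
(0.045, 0.055) 1126 (array([492. , -93.7]), array([ 79.1, 174.4]), 3.92)
(0.055, 0.065) 43 (array([ 496.3, -103.8]), array([ 40.1, 162.4]), 11.6)
(0.065, 0.08) 290 (array([ 497. , -105.2]), array([ 35.8, 164.5]), 10.21)
(0.08, 0.2) 107 (array([ 504.9, -138.5]), array([17.2, 74. ]), 15.22)
```

View pics/ct.png

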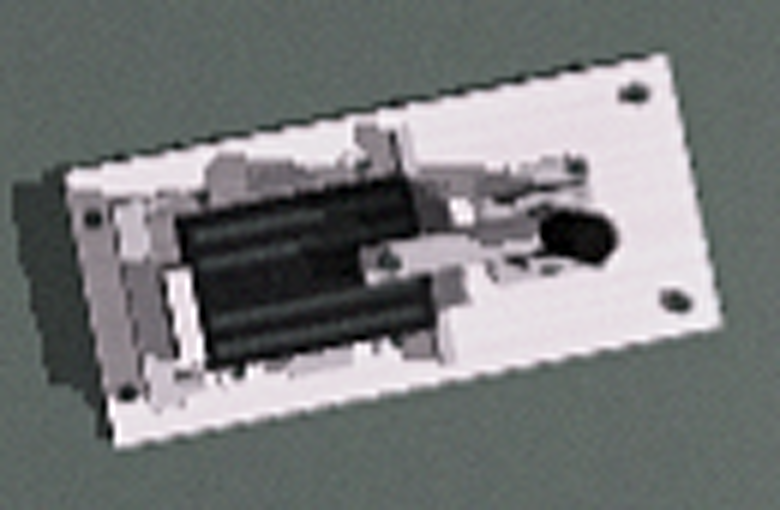

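View pics/cs.png

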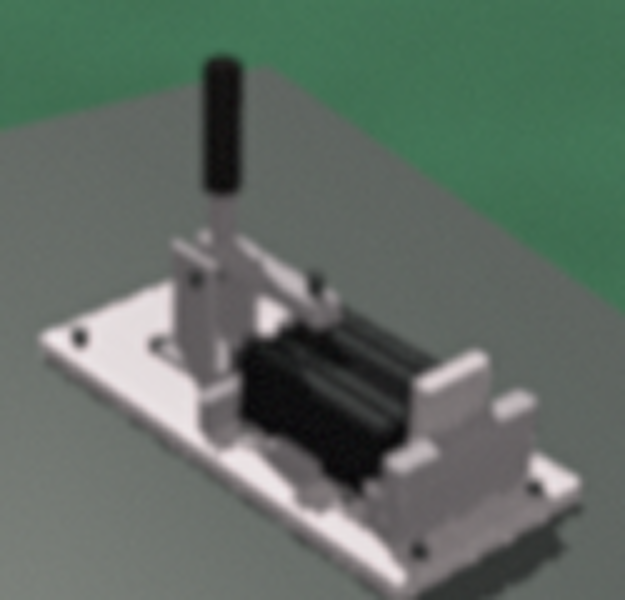

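The crops show the clamp closed with its handle upright (crop 1 (585,238)) and the white spacer top standing at crop 1 (185,317). The nest rectangle measures 110x244 mm with a yaw of 9.78°, which fits the given sizes. Next I'll get the spacer and handle positions and write a move helper.

```bash
cat >> h.py <<'E'
from scipy.spatial.transform import Rotation as Ro
Y=np.radians(9.78); O=np.array([.5032,-.1147])+.0375*np.array([-np.sin(Y),np.cos(Y)])
def nw(p): # nest->world
    c,s=np.cos(Y),np.sin(Y); return np.array([O[0]+c*p[0]-s*p[1],O[1]+s*p[0]+c*p[1],p[2]])
def wn(p):
    c,s=np.cos(Y),np.sin(Y); d=np.asarray(p[:2])-O; return np.array([c*d[0]+s*d[1],-s*d[0]+c*d[1],p[2]])
def plan(wps,pos=None,rot=None):
    """wps: (world xyz, yaw deg or None); prints shift in tool axes (units), turn, min rows"""
    o=env.get_obs(); pos=np.array(o["tool_pos"]) if pos is None else pos
    R=Ro.from_euler("xyz",o["tool_rot"],degrees=True) if rot is None else rot
    for p,yaw in wps:
        t=R.inv().apply(p-pos)/.08
        R2=R if yaw is None else Ro.from_euler("xyz",[180,0,yaw],degrees=True)
        w=(R.inv()*R2).as_rotvec()/np.pi
        print("shift",t.round(3),"turn",w.round(4),"rows>=",np.ceil(np.linalg.norm(t)/.78),np.ceil(np.linalg.norm(w)*180/10.7)); pos,R=p,R2
E
python3 - <<'E'
from h import *
t=dict(np.load("pics/top0.npz"))
print("O",O,"handle_end expect",nw([0,-.09,.16]),"seen",onz(t,[365.5,261.7],.16))
m=(cv2.cvtColor(t["frame"],cv2.COLOR_RGB2GRAY)>190)
n,l,st,ce=cv2.connectedComponentsWithStats(m.astype(np.uint8)); k=l[275,299]; print(st[k],ce[k])
cs=(np.array([[165,268],[190,268],[205,362],[180,366]])+.0)/6+[268-.4,222-.4]
W=onz(t,cs,.07); print("spacer top nest mm",[(wn(w)*1000).round(1).tolist() for w in W])
C=cloud(t); q=(C[...,2]>.062)&(C[...,2]<.08); q[:,:285]=0;q[:,312:]=0;q[:225]=0;q[300:]=0
N=np.array([wn(p) for p in C[q]]); print("depth spacer",np.median(N,0),N.min(0),N.max(0),len(N))
plan([(np.array([.45,.3,.23]),None),(nw([0,-.035,.2]),None),(nw([0,-.035,.2]),-170.22),(nw([0,-.045,.13]),None)])
E
```

```text
O [ 0.49683004 -0.07774498] handle_end expect [ 0.51211794 -0.16643703  0.16      ] seen [[ 0.51050617 -0.16385275  0.16      ]]
[ 279  231  109   65 2124] [346.34086629 262.42090395]
spacer top nest mm [[13.2, 54.2, 70.0], [11.4, 45.0, 70.0], [-24.0, 46.3, 70.0], [-23.7, 55.8, 70.0]]
depth spacer [-0.00516225  0.05029969  0.06881083] [-0.02302616  0.0452527   0.06229458] [0.01281241 0.05527776 0.07393603] 75
shift [-3.365 -2.256 -0.102] turn [0. 0. 0.] rows>= 6.0 0.0
shift [-2.886 -4.319  0.383] turn [0. 0. 0.] rows>= 7.0 0.0
shift [0. 0. 0.] turn [-6.000e-04 -2.000e-04 -2.013e-01] rows>= 0.0 4.0
shift [ 0.    -0.125  0.875] turn [0. 0. 0.] rows>= 2.0 0.0
```

```bash
python3 -m creep '{"translation":[[-0.56,-0.376,0],[-0.56,-0.376,0],[-0.56,-0.376,0],[-0.56,-0.376,0],[-0.56,-0.376,0]],"turn":[[0,0,0],[0,0,0],[0,0,0],[0,0,0],[0,0,0]],"grip":[0,0,0,0,0]}' 20
python3 -m creep '{"translation":[[-0.56,-0.376,0],[-0.41,-0.617,0.055],[-0.41,-0.617,0.055],[-0.41,-0.617,0.055],[-0.41,-0.617,0.055]],"turn":[[0,0,0],[0,0,0],[0,0,0],[0,0,0],[0,0,0]],"grip":[0,0,0,0,0]}'
python3 -m creep '{"translation":[[-0.41,-0.617,0.055],[-0.41,-0.617,0.055],[-0.41,-0.617,0.055],[0,0,0],[0,0,0]],"turn":[[0,0,0],[0,0,0],[0,0,0],[0,0,-0.05],[0,0,-0.05]],"grip":[0,0,0,0,0]}'
python3 -m creep '{"translation":[[0,0,0],[0,0,0],[0,0,0]],"turn":[[0,0,-0.05],[0,0,-0.05],[0,0,0]],"grip":[0,0,0]}'
python3 - <<'E'
from h import *
print(wn(env.get_obs()["tool_pos"]))
plan([(nw([0,-.045,.13]),-170.22)])
E
```

```text
time_s: 0.72
tool_pos: [0.4237, 0.3456, 0.2222]
tool_rot: [-180.0, -0.0, 153.5]
force: [2.0, 1.3, 0.3]
grip_width: 0.0452
grasp_force: 0.0
time_s: 1.35
tool_pos: [0.4791, 0.0634, 0.2046]
tool_rot: [180.0, -0.0, 153.5]
force: [1.2, 0.0, 0.4]
grip_width: 0.0015
grasp_force: 0.0
time_s: 1.98
tool_pos: [0.501, -0.112, 0.1913]
tool_rot: [180.0, -0.1, 171.7]
force: [0.5, 1.1, 0.7]
grip_width: 0.0005
grasp_force: 0.0
time_s: 2.35
tool_pos: [0.5012, -0.111, 0.1914]
tool_rot: [180.0, -0.0, -170.6]
force: [-1.2, 0.7, -0.8]
grip_width: 0.0008
grasp_force: 0.0
[-0.00135234 -0.03351226  0.19143216]
shift [-0.018 -0.144  0.768] turn [ 0.0001 -0.0002 -0.0019] rows>= 2.0 1.0
```

```bash
python3 -m creep '{"translation":[[-0.02,-0.07,0.37],[0,-0.07,0.37],[0,0,0]],"turn":[[0,0,0],[0,0,0],[0,0,0]],"grip":[0,0,0]}'
python3 -m creep '{"translation":[[0,-0.26,0],[0,-0.23,0.02],[0,-0.23,0.04],[0,-0.1,0.06],[0,-0.1,0.07]],"turn":[[0,0,0],[0,0,0],[0,0,0],[0,0,0],[0,0,0]],"grip":[0,0,0,0,0]}'
python3 -m creep '{"translation":[[0,-0.09,0.07],[0,-0.09,0.08],[0,-0.11,0.12],[0,0,0],[0,0,0]],"turn":[[0,0,0],[0,0,0],[0,0,0],[0,0,0],[0,0,0]],"grip":[0,0,0,0,0]}'
python3 - <<'E'
from h import *
print(wn(env.get_obs()["tool_pos"]))
d=grab("scene"); cv2.imwrite("pics/c1.png",cv2.resize(d["frame"][80:260,200:380],None,fx=3,fy=3)[...,::-1])
E
```

```text
time_s: 2.72
tool_pos: [0.5029, -0.1219, 0.1305]
tool_rot: [179.9, -0.3, -170.6]
force: [-0.3, 0.3, 0.2]
grip_width: 0.0003
grasp_force: 0.0
time_s: 3.35
tool_pos: [0.5177, -0.1943, 0.1179]
tool_rot: [180.0, 0.1, -170.5]
force: [0.1, 0.0, 0.1]
grip_width: 0.0004
grasp_force: 0.3
time_s: 3.98
tool_pos: [0.5209, -0.2172, 0.0956]
tool_rot: [180.0, -0.0, -170.5]
force: [0.1, 0.2, 0.6]
grip_width: 0.0004
grasp_force: 0.0
[ 5.28706715e-05 -1.41514826e-01  9.56187126e-02]
```

View pics/c1.png

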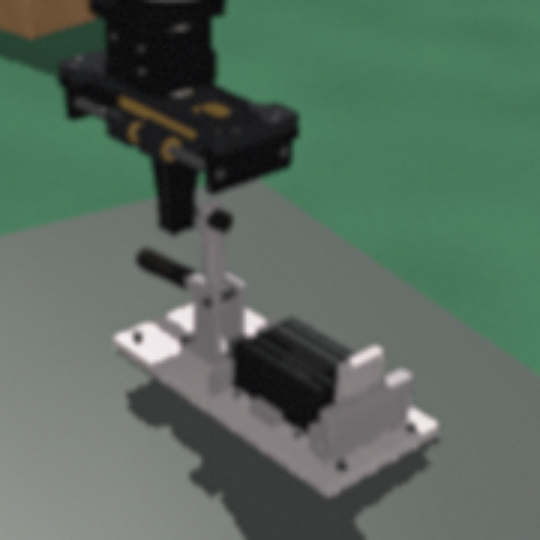

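The crop shows the arm upright at (215,250) and the handle level at (165,262), so the clamp is open. The spacer is still in place. Next is the spacer.

```bash
python3 -m creep '{"translation":[[0,0,-0.6],[0,0,-0.6],[0.023,0.6,0],[0.023,0.6,0],[0.023,0.6,0]],"turn":[[0,0,0],[0,0,0],[0,0,0],[0,0,0],[0,0,0]],"grip":[0.4,0.4,0.4,0.4,0.4]}' 30
python3 -m creep '{"translation":[[0,0.6,0],[0,0,0.6],[0,0,0.6],[0,0,0]],"turn":[[0,0,0],[0,0,0],[0,0,0],[0,0,0]],"grip":[0.4,0.4,0.4,0.4]}'
python3 - <<'E'
from h import *
print(wn(env.get_obs()["tool_pos"]))
t=grab("top"); C=cloud(t); q=(C[...,2]>.062)&(C[...,2]<.076); q[:,:285]=0;q[:,312:]=0;q[:225]=0;q[300:]=0
print(q.sum())
plan([(nw([-.0055,.0502,.053]),-170.22)])
E
```

```text
time_s: 4.65
tool_pos: [0.4914, -0.0745, 0.1924]
tool_rot: [180.0, 0.1, -170.4]
force: [0.0, 0.9, -0.3]
grip_width: 0.0337
grasp_force: 0.0
time_s: 5.15
tool_pos: [0.4806, -0.0286, 0.0932]
tool_rot: [180.0, -0.4, -170.4]
force: [-0.2, 0.7, 0.8]
grip_width: 0.0351
grasp_force: 0.0
[-0.00760397  0.05118715  0.09322882]
0
shift [-0.    -0.005  0.532] turn [ 0.     -0.0007 -0.0013] rows>= 1.0 1.0
```

```bash
python3 -m creep '{"translation":[[0,0,0.26],[0,0,0.26],[0,0,0],[0,0,0],[0,0,0]],"turn":[[0,0,0],[0,0,0],[0,0,0],[0,0,0],[0,0,0]],"grip":[0.4,0.4,0.4,0,0]}' 25
python3 -m creep '{"translation":[[0,0,0],[0,0,0],[0,0,0]],"turn":[[0,0,0],[0,0,0],[0,0,0]],"grip":[0,0,0]}' 25
```

```text
time_s: 5.82
tool_pos: [0.4849, -0.0288, 0.0557]
tool_rot: [180.0, 0.2, -170.5]
force: [1.2, 1.3, 0.3]
grip_width: 0.0219
grasp_force: 0.0
time_s: 6.2
tool_pos: [0.4842, -0.0288, 0.0548]
tool_rot: [180.0, 0.1, -170.5]
force: [-1.3, -0.8, 6.4]
grip_width: 0.0099
grasp_force: 25.0
```

```bash
python3 -m creep '{"translation":[[0,0,-0.1],[0,0,-0.2],[0,0,-0.3],[0,0,-0.4],[0,0,-0.4]],"turn":[[0,0,0],[0,0,0],[0,0,0],[0,0,0],[0,0,0]],"grip":[0,0,0,0,0]}'
python3 -m creep '{"translation":[[0,0,-0.4],[0,0,0]],"turn":[[0,0,0],[0,0,0]],"grip":[0,0]}'
python3 - <<'E'
from h import *
d=grab("scene"); cv2.imwrite("pics/c2.png",cv2.resize(d["frame"][60:260,200:400],None,fx=3,fy=3)[...,::-1])
o=env.get_obs(); print(o["grip_width"])
T=np.array([.4714,.2555]); 
plan([(np.array([T[0],T[1],.2]),-170.5),(np.array([T[0],T[1],.1]),None),(np.array([T[0],T[1],.052]),None)])
E
```

```text
time_s: 6.82
tool_pos: [0.4836, -0.0289, 0.1681]
tool_rot: [180.0, 0.0, -170.5]
force: [0.8, 0.9, 0.2]
grip_width: 0.0094
grasp_force: 25.0
time_s: 7.08
tool_pos: [0.4856, -0.0289, 0.2016]
tool_rot: [180.0, 0.4, -170.5]
force: [0.7, -0.2, 0.4]
grip_width: 0.0097
grasp_force: 25.0
0.009693388365558036
shift [-4.290e-01  3.531e+00 -1.000e-03] turn [0.0001 0.001  0.0002] rows>= 5.0 1.0
shift [ 0.   -0.    1.25] turn [0. 0. 0.] rows>= 2.0 0.0
shift [ 0.  -0.   0.6] turn [0. 0. 0.] rows>= 1.0 0.0
```

View pics/c2.png

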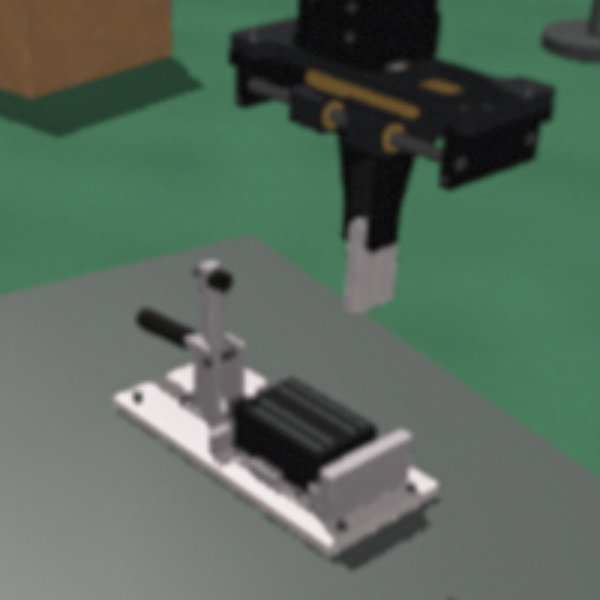

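The spacer hangs upright in the fingers at crop (370,280), and the module and open clamp haven't moved. Next is the tray.

```bash
python3 -m creep '{"translation":[[-0.07,0.59,0],[-0.07,0.59,0],[-0.07,0.59,0],[-0.07,0.59,0],[-0.07,0.59,0]],"turn":[[0,0,0],[0,0,0],[0,0,0],[0,0,0],[0,0,0]],"grip":[0,0,0,0,0]}'
python3 -m creep '{"translation":[[-0.07,0.59,0],[0,0,0.6],[0,0,0.6],[0,0,0.3],[0,0,0.15]],"turn":[[0,0,0],[0,0,0],[0,0,0],[0,0,0],[0,0,0]],"grip":[0,0,0,0,0]}'
python3 -m creep '{"translation":[[0,0,0.1],[0,0,0]],"turn":[[0,0,0],[0,0,0]],"grip":[0,0]}'
```

```text
time_s: 7.75
tool_pos: [0.4711, 0.2096, 0.1969]
tool_rot: [-180.0, -0.1, -170.5]
force: [1.4, 0.0, -0.7]
grip_width: 0.0097
grasp_force: 25.0
time_s: 8.38
tool_pos: [0.4681, 0.2549, 0.0635]
tool_rot: [-179.9, -0.2, -170.5]
force: [0.1, -0.4, -0.2]
grip_width: 0.0098
grasp_force: 25.0
time_s: 8.62
tool_pos: [0.47, 0.256, 0.0583]
tool_rot: [180.0, 0.0, -170.5]
force: [0.5, 1.0, -0.6]
grip_width: 0.0098
grasp_force: 25.0
```

```bash
python3 -m creep '{"translation":[[0,0,0.06],[0,0,0.05],[0,0,0],[0,0,0]],"turn":[[0,0,0],[0,0,0],[0,0,0],[0,0,0]],"grip":[0,0,0,0]}'
python3 -m creep '{"translation":[[0,0,0],[0,0,0],[0,0,0],[0,0,-0.2],[0,0,-0.3]],"turn":[[0,0,0],[0,0,0],[0,0,0],[0,0,0],[0,0,0]],"grip":[0.35,0.35,0.35,0.35,0.35]}'
python3 -m creep '{"translation":[[0,0,-0.6],[0,0,-0.6],[0,0,0]],"turn":[[0,0,0],[0,0,0],[0,0,0]],"grip":[1,1,1]}'
python3 - <<'E'
from h import *
plan([(nw([0,0,.2]),None),(nw([0,0,.2]),99.78),(nw([0,0,.024]),None)])
d=grab("scene"); C=cloud(d)
T=np.array([.4714,.2555,0]); a=np.radians(-9.56); L=(C-T)@np.array([[np.cos(a),-np.sin(a),0],[np.sin(a),np.cos(a),0],[0,0,1]])
q=(abs(L[...,0])<.045)&(abs(L[...,1])<.06)&(L[...,2]>.012)&(L[...,2]<.09); print(q.sum(),np.percentile(L[q],[2,50,98],axis=0))
E
```

```text
time_s: 9.12
tool_pos: [0.47, 0.256, 0.0495]
tool_rot: [180.0, 0.0, -170.5]
force: [0.8, 0.6, -1.6]
grip_width: 0.0096
grasp_force: 25.0
time_s: 9.75
tool_pos: [0.4696, 0.2558, 0.0901]
tool_rot: [-180.0, -0.0, -170.5]
force: [-0.3, 0.5, -0.1]
grip_width: 0.0301
grasp_force: 0.0
time_s: 10.12
tool_pos: [0.4727, 0.2575, 0.1912]
tool_rot: [179.8, 0.5, -170.5]
force: [0.4, -0.4, 0.0]
grip_width: 0.0528
grasp_force: 0.0
shift [ 0.395 -4.182 -0.131] turn [0. 0. 0.] rows>= 6.0 0.0
shift [0. 0. 0.] turn [0.0034 0.0012 0.4986] rows>= 0.0 9.0
shift [ 0.  -0.   2.2] turn [0. 0. 0.] rows>= 3.0 0.0
428 [[-0.01930786 -0.00777399  0.01342555]
 [ 0.00349219  0.00203203  0.04432522]
 [ 0.01487654  0.00790635  0.06308045]]
```

The spacer stands upright in the middle of the tray, 63 mm high. Next is the module.

```bash
python3 -m creep '{"translation":[[0.066,-0.697,-0.022],[0.066,-0.697,-0.022],[0.066,-0.697,-0.022],[0.066,-0.697,-0.022],[0.066,-0.697,-0.022]],"turn":[[0,0,0],[0,0,0],[0,0,0],[0,0,0],[0,0,0]],"grip":[1,1,1,1,1]}' 45
python3 -m creep '{"translation":[[0.066,-0.697,-0.022],[0,0,0],[0,0,0],[0,0,0],[0,0,0]],"turn":[[0,0,0],[0,0,0.055],[0,0,0.055],[0,0,0.055],[0,0,0.055]],"grip":[1,1,1,1,1]}'
python3 -m creep '{"translation":[[0,0,0],[0,0,0],[0,0,0],[0,0,0],[0,0,0]],"turn":[[0,0,0.055],[0,0,0.055],[0,0,0.055],[0,0,0.055],[0,0,0.055]],"grip":[1,1,1,1,1]}'
python3 -m creep '{"translation":[[0,0,0]],"turn":[[0,0,0.005]],"grip":[1]}'
python3 - <<'E'
from h import *
print(wn(env.get_obs()["tool_pos"]))
t=grab("top"); C=cloud(t)
print(C[255:275,300:345,2].round(2)[::5,::5])
plan([(nw([0,0,.1]),99.78),(nw([0,0,.024]),None)])
E
```

```text
time_s: 10.8
tool_pos: [0.4892, -0.0251, 0.1935]
tool_rot: [180.0, -0.1, -170.4]
force: [0.7, 0.4, -0.3]
grip_width: 0.0865
grasp_force: 0.0
time_s: 11.42
tool_pos: [0.4932, -0.0792, 0.1949]
tool_rot: [-179.9, -0.1, 149.6]
force: [0.4, 0.2, -0.2]
grip_width: 0.087
grasp_force: 0.0
time_s: 12.05
tool_pos: [0.4932, -0.0791, 0.195]
tool_rot: [-179.9, -0.0, 100.1]
force: [-0.6, -0.4, 0.1]
grip_width: 0.0872
grasp_force: 0.0
time_s: 12.18
tool_pos: [0.4934, -0.0791, 0.1951]
tool_rot: [-179.9, -0.0, 99.6]
force: [-0.2, 0.6, 0.6]
grip_width: 0.087
grasp_force: 0.0
[-0.00363708 -0.00077847  0.19512061]
[[0.01 0.01 0.28 0.31 0.05 0.57 0.59 0.59 0.59]
 [0.05 0.05 0.05 0.05 0.46 0.58 0.59 0.59 0.59]
 [0.05 0.05 0.05 0.28 0.4  0.58 0.6  0.6  0.6 ]
 [0.05 0.05 0.05 0.35 0.56 0.59 0.6  0.6  0.6 ]]
shift [0.01  0.046 1.19 ] turn [-0.0005 -0.0001 -0.0008] rows>= 2.0 1.0
shift [ 0.   -0.    0.95] turn [0. 0. 0.] rows>= 2.0 0.0
```

```bash
python3 -m creep '{"translation":[[0,0.046,0.6],[0,0,0.59],[0,0,0.4],[0,0,0.3],[0,0,0.2]],"turn":[[0,0,0],[0,0,0],[0,0,0],[0,0,0],[0,0,0]],"grip":[1,1,1,1,1]}'
python3 -m creep '{"translation":[[0,0,0],[0,0,0.03]],"turn":[[0,0,0],[0,0,0]],"grip":[1,1]}'
python3 - <<'E'
from h import *
print(wn(env.get_obs()["tool_pos"]))
E
python3 -m creep '{"translation":[[0,0,0],[0,0,0],[0,0,0],[0,0,0],[0,0,0]],"turn":[[0,0,0],[0,0,0],[0,0,0],[0,0,0],[0,0,0]],"grip":[0.6,0.6,0.6,0.6,0.6]}' 45
```

```text
time_s: 12.85
tool_pos: [0.4969, -0.0785, 0.0273]
tool_rot: [-179.9, -0.0, 99.7]
force: [0.2, -0.6, -0.3]
grip_width: 0.0872
grasp_force: 0.0
time_s: 13.1
tool_pos: [0.4987, -0.0787, 0.0272]
tool_rot: [179.9, 0.0, 99.6]
force: [0.1, 0.4, -0.5]
grip_width: 0.0869
grasp_force: 0.0
[ 0.00169083 -0.00123147  0.0272313 ]
time_s: 13.72
tool_pos: [0.4955, -0.0789, 0.0262]
tool_rot: [-179.7, -0.1, 99.5]
force: [-5.4, -1.1, 6.7]
grip_width: 0.0594
grasp_force: 45.0
```

```bash
python3 -m creep '{"translation":[[0,0,-0.05],[0,0,-0.1],[0,0,-0.2],[0,0,-0.3],[0,0,-0.4]],"turn":[[0,0,0],[0,0,0],[0,0,0],[0,0,0],[0,0,0]],"grip":[0,0,0,0,0]}' 45
python3 -m creep '{"translation":[[0,0,-0.5],[0,0,-0.5],[0,0,-0.2],[0,0,0]],"turn":[[0,0,0],[0,0,0],[0,0,0],[0,0,0]],"grip":[0,0,0,0]}'
python3 - <<'E'
from h import *
d=grab("scene"); cv2.imwrite("pics/c3.png",cv2.resize(d["frame"][40:260,180:400],None,fx=2.5,fy=2.5)[...,::-1])
P=np.array([.6453,.2089])
plan([(np.array([*P,.2]),98.7),(np.array([*P,.05]),None),(np.array([*P,.033]),None)])
E
```

```text
time_s: 14.35
tool_pos: [0.4973, -0.0786, 0.1114]
tool_rot: [-180.0, -0.0, 99.5]
force: [1.1, 0.2, -6.2]
grip_width: 0.0601
grasp_force: 45.0
time_s: 14.85
tool_pos: [0.4982, -0.0786, 0.2072]
tool_rot: [179.9, -0.0, 99.5]
force: [0.2, -0.1, -7.0]
grip_width: 0.0595
grasp_force: 45.0
shift [3.235 2.421 0.07 ] turn [-0.0002 -0.0001  0.0047] rows>= 6.0 1.0
shift [ 0.    -0.     1.875] turn [0. 0. 0.] rows>= 3.0 0.0
shift [ 0.    -0.     0.213] turn [0. 0. 0.] rows>= 1.0 0.0
```

View pics/c3.png

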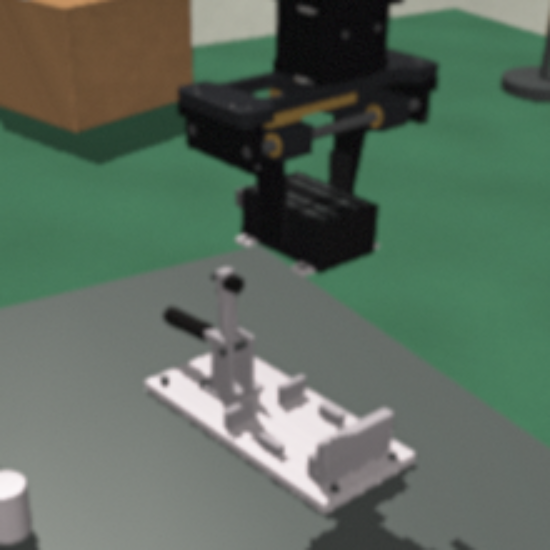

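The module hangs level in the fingers at crop (310,220) and the clamp stays open. Next I'll carry it to the plate.

```bash
python3 -m creep '{"translation":[[0.4,0.3,0],[0.4,0.3,0],[0.4,0.3,0],[0.4,0.3,0],[0.4,0.3,0]],"turn":[[0,0,0],[0,0,0],[0,0,0],[0,0,0],[0,0,0]],"grip":[0,0,0,0,0]}'
python3 -m creep '{"translation":[[0.4,0.3,0],[0.4,0.3,0],[0.4,0.3,0],[0,0,0],[0,0,0]],"turn":[[0,0,0],[0,0,0],[0,0,0],[0,0,0],[0,0,0]],"grip":[0,0,0,0,0]}'
python3 -m creep '{"translation":[[0,0,0.5],[0,0,0.5],[0,0,0.4],[0,0,0.3],[0,0,0.2]],"turn":[[0,0,0],[0,0,0],[0,0,0],[0,0,0],[0,0,0]],"grip":[0,0,0,0,0]}'
python3 -m creep '{"translation":[[0,0,0],[0,0,0]],"turn":[[0,0,0],[0,0,0]],"grip":[0,0]}'
python3 - <<'E'
from h import *
plan([(np.array([.6453,.2089,.0315]),None)])
E
```

```text
time_s: 15.52
tool_pos: [0.5887, 0.1, 0.2033]
tool_rot: [-179.7, 0.0, 99.5]
force: [0.1, 0.5, -5.9]
grip_width: 0.0597
grasp_force: 45.0
time_s: 16.15
tool_pos: [0.6435, 0.2049, 0.2033]
tool_rot: [-179.7, 0.1, 99.5]
force: [-0.0, -2.3, -5.8]
grip_width: 0.0598
grasp_force: 45.0
time_s: 16.77
tool_pos: [0.6434, 0.2037, 0.0522]
tool_rot: [-179.8, 0.1, 99.4]
force: [-0.5, 0.1, -6.1]
grip_width: 0.06
grasp_force: 45.0
time_s: 17.02
tool_pos: [0.6456, 0.2056, 0.0556]
tool_rot: [179.9, -0.0, 99.5]
force: [-0.6, 0.0, -6.0]
grip_width: 0.0598
grasp_force: 45.0
shift [0.041 0.003 0.301] turn [0. 0. 0.] rows>= 1.0 0.0
```

```bash
python3 -m creep '{"translation":[[0.04,0,0.1],[0,0,0.1],[0,0,0.05],[0,0,0.03],[0,0,0]],"turn":[[0,0,0],[0,0,0],[0,0,0],[0,0,0],[0,0,0]],"grip":[0,0,0,0,0]}'
python3 -m creep '{"translation":[[0,0,0.02],[0,0,0]],"turn":[[0,0,0],[0,0,0]],"grip":[0,0]}'
```

```text
time_s: 17.65
tool_pos: [0.6443, 0.2088, 0.0319]
tool_rot: [180.0, 0.0, 99.5]
force: [0.6, 0.2, -5.6]
grip_width: 0.0593
grasp_force: 45.0
time_s: 17.9
tool_pos: [0.6445, 0.2089, 0.0314]
tool_rot: [179.9, -0.0, 99.5]
force: [-1.7, -1.6, 0.1]
grip_width: 0.0598
grasp_force: 45.0
```

Force has dropped from -6 to 0 N, so the module is resting on the plate. I'll release it and rise.

```bash
python3 -m creep '{"translation":[[0,0,0],[0,0,0],[0,0,0],[0,0,0],[0,0,-0.2]],"turn":[[0,0,0],[0,0,0],[0,0,0],[0,0,0],[0,0,0]],"grip":[1,1,1,1,1]}'
python3 -m creep '{"translation":[[0,0,-0.5],[0,0,-0.6],[0,0,-0.6],[0,0,0],[0,0,0]],"turn":[[0,0,0],[0,0,0],[0,0,0],[0,0,0],[0,0,0]],"grip":[1,1,1,1,1]}'
python3 - <<'E'
from h import *
d=grab("scene","end"); C=cloud(d)
a=np.radians(8.69); L=(C-np.array([.6451,.2099,0]))@np.array([[np.cos(a),-np.sin(a),0],[np.sin(a),np.cos(a),0],[0,0,1]])
q=(abs(L[...,0])<.05)&(abs(L[...,1])<.065)&(L[...,2]>.05)&(L[...,2]<.075); print(q.sum(),np.percentile(L[q],[2,50,98],axis=0))
E
```

```text
time_s: 18.52
tool_pos: [0.6429, 0.2085, 0.0454]
tool_rot: [-179.8, 0.0, 99.5]
force: [-0.3, -0.4, 0.0]
grip_width: 0.0868
grasp_force: 0.0
time_s: 19.15
tool_pos: [0.644, 0.2088, 0.1829]
tool_rot: [180.0, -0.0, 99.5]
force: [-0.1, -0.2, -0.6]
grip_width: 0.0868
grasp_force: 0.0
1978 [[-0.02726403 -0.04344668  0.05090365]
 [ 0.00293378  0.00213129  0.05323801]
 [ 0.03009422  0.04288571  0.05534189]]
```

View pics/end.png

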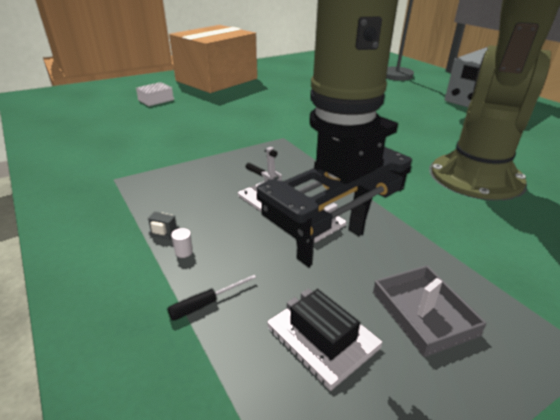

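The module sits flat and centred on the plate at (325,322), within about 2 mm. The spacer stands in the tray at (430,297), the clamp is open at (262,165), and the bystanders haven't moved.

```bash
python3 -c "
from cell import env
print(env.sign_off())"
```

```text
the job is handed in; nothing more can be done
None
```

The job is handed in at about 19 s of the 67 s allowed: the clamp is open, the spacer stands in the tray, the module sits flat within about 2 mm of the cooling plate's centre, and the screwdriver, capacitor and choke were not disturbed; the hand-in returned no verdict.

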